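Hang a bangle on the display stand and snap the end cap on

ROBOT

A 6-joint arm with a two-finger parallel gripper is mounted at the origin on the work surface. World frame = base frame: x ahead of the robot, y to its left, z up, the work surface at z = 0. Lengths are in mm, angles in rad, forces in N, time in s.
With the tool pointing down it reaches from about 250 to 850 mm from the base axis. Payload 12.5 kg.
Tool frame: the origin (TCP) lies midway between the tips of the shut fingers; the grasp point (between the pads) lies 19 mm behind it; z points along the fingers, y is the line along which they close (so a half turn about z gives the same grasp; the last joint's range is limited). The gripper opens to 93 mm and grips with 3 to 60 N. Pads are 15 mm wide; open, the fingers measure 128 mm over their backs; the gripper's body (75 mm by 188 mm) begins 65 mm behind the grasp point.
Start: joints at [-1.371, 0.351, 1.652, -0, 1.139, -0.085], TCP at [154.551, -527.824, 218.633] pointing down, gripper open.
Joint ranges: [-2.75, 2.75], [-0.79, 2.1], [0.01, 2.65], [-1.57, 4.71], [0.07, 3.14], [-2.87, 2.87]. Speed limits (rad/s): [2.22, 2.22, 2.79, 3.14, 3.14, 3.14].

INTERFACE

Orientations are given as a rotation vector (axis times angle).
In Python, from station import ctrl, cams gives the robot as it stands (ctrl), with the cameras (cams).
- The arm moves only by the shell command python3 steer.py 'ROWS' [FORCE]. ROWS is a JSON list of rows, 1 to 12 of them, each of 5 numbers: the opening from 0.0 (shut) to 1.0 (fully open), then dx, dy, dz in mm, then a turn about the tool's z in rad; each row is the pose to reach, as a shift and turn from the pose commanded when the command began, along the tool's axes at that moment; what a row does not reach only later rows make up. A row lasts 1/12 s, in which the tool goes at most 41.7 mm and 0.125 rad, less where a joint would pass 70% of its speed; a pose out of reach is approached as far as the arm can. The fingers move at their own pace and stop on an object; FORCE is the grip in N (left out, the last holds). Time passes only in rows, so rows that do not move let the fingers close. It prints the time, the measured TCP pose, the force, the opening and the grip force at its end.
- ctrl.get_obs(): the state, without advancing time (a new reading comes with each control period).
- cams.get_image(name): name is "scene" or "side" or "wrist"; returns a dict with "img" (400x640x3 uint8, blue, green, red), "mtx" (3x3 intrinsics, pixels), "xyz" and "orientation" of the camera in the world. Camera axes: x right, y up, looking along -z (the intrinsics and any distortion apply to the point x, -y, -z); pixel columns grow to the right and rows downward; lengths in mm; the calibration is good to about 2 mm. The wrist camera is an equidistant fisheye: a pixel r from the principal point sees the ray r / f radians off the axis. A picture is of the moment at which its call begins. There is no depth.
- ctrl.close_job(): hands the job in; it is judged then, once.
The state is a dict: "time_s": time; "joint_positions": joint angles; "qvel": joint speeds; "effort": joint torques, N m; "position": TCP position; "tcp_rot": TCP orientation; "force": force on the tool from outside, world axes, zero at the start; "ft_torque": the same for the moment, N m; "width": opening from 0.0 (shut) to 1.0 (fully open); "grasp_force": force on a finger pad.
Only numpy, scipy, OpenCV 4.12 (cv2) and the standard library are available. Lean on these libraries where they do the work, as an engineer would, in place of code of your own. Each camera call takes 0.05 s, during which the arm holds its last target. There are 200 camera calls.

TASK

Hang the green bangle from the rack on the steel bar of the bangle stand, so that it hangs there by itself between the pink bangle and the bar's upturned tip. Then put the brass cap on the stud on that tip and press it down until it clicks, and keep pressing past the click until it is fully home. Finish while still holding the cap firmly pressed down, and leave all the other things on the stall as they are.

Things in the scene. Friction and masses are not known exactly. Their poses are not given: they have to be found in the camera images.
- bangle_green: The bangle to hang: dark green (malachite) stone bangle, rigid ring: outer diameter 84, hole 64, 14 thick along its axis, 85 g. Origin at the ring's centre; own x is the ring's axis, z up at the start. Starts upright in one of the rack's three pockets.
- rack: Wooden block 226 x 90 x 24, fixed. Origin: centre of its underside; own x the long way. Three pockets (17 along x, 66 along y, 14 deep) at x = -72, 0, +72; each holds one bangle standing upright, axis along the rack's x, centre 52 above the table, top at 94; 58 clear between neighbouring bangles.
- bangle_amber: Amber-orange stone bangle, rigid ring: outer diameter 84, hole 64, 14 thick along its axis, 85 g. Origin at the ring's centre; own x is the ring's axis, z up at the start. Stands in the rack; stays there.
- bangle_blue: Dark blue stone bangle, rigid ring: outer diameter 84, hole 64, 14 thick along its axis, 85 g. Origin at the ring's centre; own x is the ring's axis, z up at the start. Stands in the rack; stays there.
- stand: Fixed bangle stand: dark wooden base 250 x 110 x 18, steel post at x = -105, and from its top a level steel bar 12 in diameter along own +x, axis 160 above the table; its free end turns up 90 degrees at x = 100 into a tip with collar and stud. Origin on the table below the bar (y = 0 is the bar). A bangle hanging on the bar has its centre at height 134, its axis along the bar.
- bar_mid (a point): Point on the bar's axis, 160 above the table, at the stand's x = 0; axes as the stand's. The straight bar runs from x = -90 to +88; a good place for the green bangle is x = +10 to +40. The ring goes on lengthwise over the tip: bar and tip together span heights 154 to 196, the ring's hole 64.
- stud_seat (a point): Centre of the top face of the tip's steel collar (22 in diameter; stand's x = 100, y = 0, 180 above the table); z up. The brass stud rises from it: 11 in diameter, round top, 16 high. Four steel spring balls stick out of its sides to a diameter of 19, centres 9.5 above the collar. The cap's underside rests on the collar when fully home.
- bangle_pink: Pink stone bangle, rigid ring: outer diameter 84, hole 64, 14 thick along its axis, 85 g. Origin at the ring's centre; own x is the ring's axis, z up at the start. Hangs on the bar near the post (stand's x -75 to -65); stays.
- cap: Knurled brass snap cap, 28 in diameter, 27 high, 40 g, mouth down on the table. Origin: centre of its underside, z up. Mouth lip 15 in diameter, 3 high, cavity above it 21 wide. It meets the stud's balls 13 above the collar; pushing on takes 8 to 12 N; about 6 above it the balls spring out over the lip (click: force drops, they pull the cap down); pushed on, it stops on the collar, home.
- quartz_tower: Clear six-sided quartz point, 44 across, 100 high, loose, stands behind. Origin under its foot. Stays.
- labradorite: Dark polished stone, 66 x 43, 90 high, loose, to the left. Origin under its foot. Stays.
- amethyst: Purple polished stone, 60 x 48, 85 high, loose, behind the rack. Origin under its foot. Stays.
- gem_jar: Clear jar with black lid, 47 in diameter, 48 high, loose, before the stand. Origin under its foot. Stays.

How it is judged:
By the outcome, as a careful person would: the job done as asked, in the order asked, and still so for the second after the job is handed in, while the arm keeps its last pose, push and grip.
It also fails if it takes over 67 s, if anything falls off the work surface, if the arm or the gripper's body presses on something with over 40 N, if the wrist force passes 120 N, or if a joint passes its speed limit or range.

## Working session

There is one attempt and no reset: what is moved stays moved. The work goes in short steps, Python scripts to look and compute and a shell command to move; the robot and the scene stay as the last step left them, time stands still between calls to the robot, and variables do not carry over. Pictures are saved under pics/ and viewed, at most 10 in all, crops included, and the job is handed in when it is done.

```bash
ls; mkdir -p pics
python3 - <<'E'
from station import ctrl, cams
import cv2
o=ctrl.get_obs();print({k:o[k] for k in('time_s','position','tcp_rot','force','width')})
for n in("scene","side","wrist"):
    d=cams.get_image(n);cv2.imwrite(f"pics/{n}0.png",d["img"]);print(n,d["mtx"],d["xyz"],d["orientation"],d.keys())
E
```

```text
pics
station.py
steer.py
{'time_s': 0.0, 'position': array([ 154.49199995, -527.49106418,  218.09110759]), 'tcp_rot': array([-3.10864047e+00, -4.45677386e-01,  7.58650382e-05]), 'force': array([-1.00992315, -0.82063101,  0.34162015]), 'width': 0.9980457162132634}
scene [[366.70311088   0.         322.878039  ]
 [  0.         366.70311088 202.69106702]
 [  0.           0.           1.        ]] [1064.16474636  296.47487177  733.92610832] [0.45020645 0.76684365 2.00367982] dict_keys(['img', 'mtx', 'xyz', 'orientation'])
side [[437.84087598   0.         320.65590317]
 [  0.         437.84087598 199.59616065]
 [  0.           0.           1.        ]] [  5.46929853 627.2483675  661.78685945] [ 0.45580383 -1.17278491 -2.12192976] dict_keys(['img', 'mtx', 'xyz', 'orientation'])
wrist [[309.70691629   0.         314.88482033]
 [  0.         309.70691629 200.04551746]
 [  0.           0.           1.        ]] [ 216.83338358 -507.76168219  384.6583904 ] [-0.20413202  0.1547879  -1.27893096] dict_keys(['img', 'mtx', 'xyz', 'orientation'])
```

Run:
```python
import cv2,numpy as np
a=cv2.imread("pics/scene0.png");b=cv2.imread("pics/side0.png")
for n,i in(("scene",a),("side",b)):
    cv2.imwrite(f"pics/{n}0b.png",cv2.resize(i,(800,500),interpolation=cv2.INTER_CUBIC))
```

```text
(no output)
```

View pics/scene0b.png

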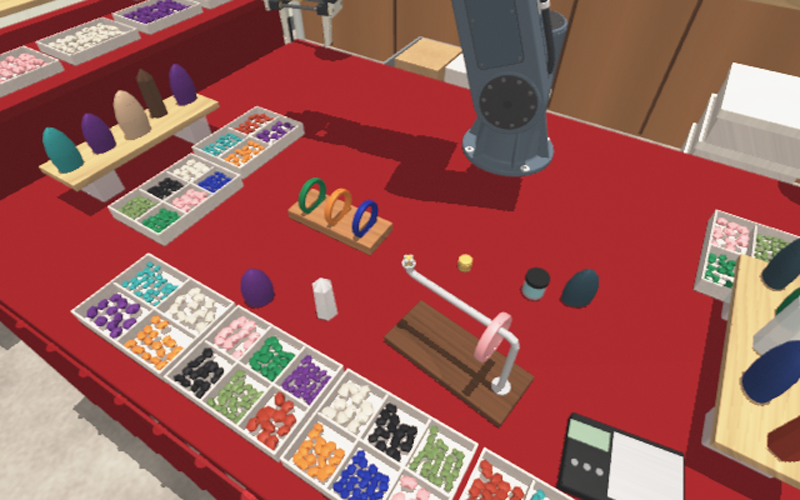

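View pics/side0b.png

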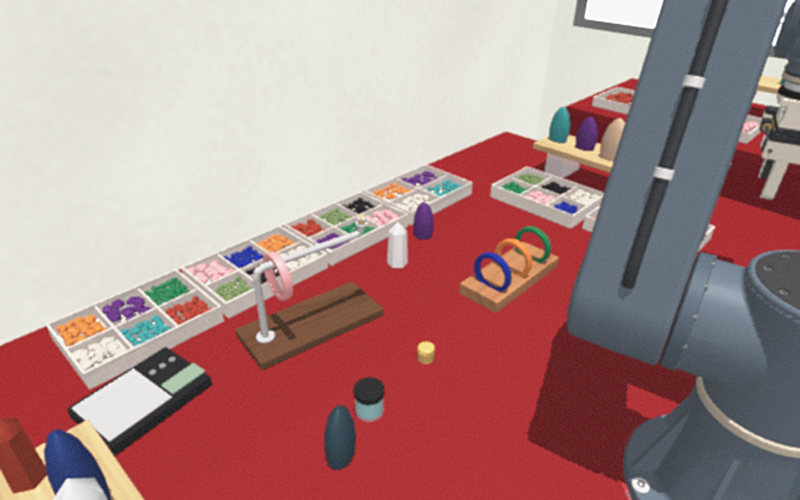

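The scene view has the green bangle at about (312,195) of the 800-wide picture, farthest left in the rack. The cap is at (465,262), the tip at (408,262) and the post at (510,365). The side view shows the cap at (426,352), green ring at (535,243), tip at about (361,232). I'll enlarge both.

Run:
```python
import cv2,numpy as np
a=cv2.imread("pics/scene0.png");b=cv2.imread("pics/side0.png")
def crop(i,x0,y0,x1,y1,s,n):
    c=cv2.resize(i[y0:y1,x0:x1],None,fx=s,fy=s,interpolation=cv2.INTER_CUBIC)
    for x in range((x0+19)//20*20,x1,20):
        cv2.line(c,((x-x0)*s,0),((x-x0)*s,6),(255,255,255),1); cv2.putText(c,str(x),((x-x0)*s+2,14),0,.35,(255,255,255))
    for y in range((y0+19)//20*20,y1,20):
        cv2.line(c,(0,(y-y0)*s),(6,(y-y0)*s),(255,255,255),1); cv2.putText(c,str(y),(8,(y-y0)*s+4),0,.35,(255,255,255))
    cv2.imwrite(n,c)
crop(a,225,135,430,345-10,3,"pics/sceneC.png");
crop(b,185,170,450,300,3,"pics/sideC.png")
```

```text
(no output)
```

View pics/sceneC.png

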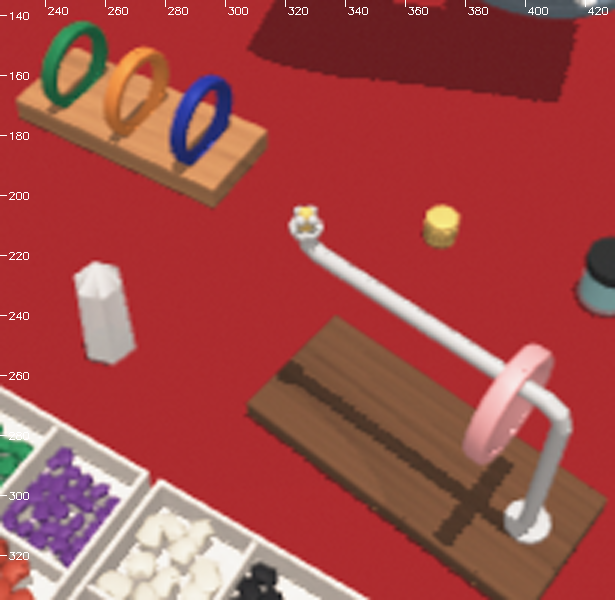

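View pics/sideC.png

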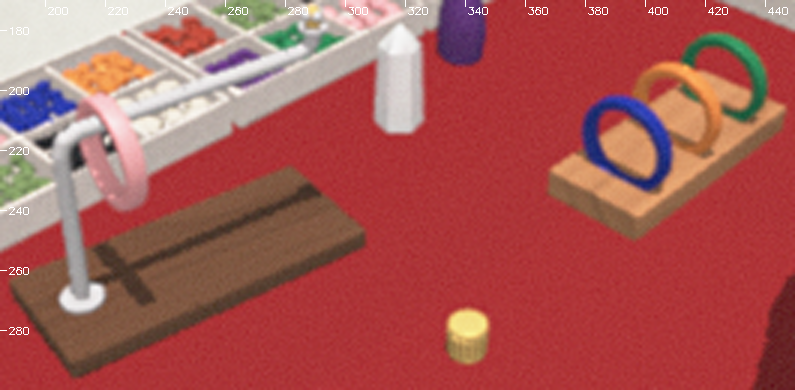

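Scene crop: green ring centre near (250,156.5) px, cap top at (372.5,206.5), stud at (327,205). Side crop: green ring centre near (426.5,196), cap top (341,277), stud (289,172). Next I triangulate these and fit the rack and stand.

```bash
cat > h.py <<'E'
import numpy as np
from scipy.optimize import least_squares
from scipy.spatial.transform import Rotation as R
def cam(d): return dict(K=np.array(d["mtx"]),t=np.array(d["xyz"]),R=R.from_rotvec(d["orientation"]).as_matrix())
def proj(c,P,fish=False):
    p=(np.atleast_2d(P)-c["t"])@c["R"]*[1,-1,-1]
    if fish:
        r=np.hypot(p[:,0],p[:,1]);p=np.c_[p[:,:2]*(np.arctan2(r,p[:,2])/np.maximum(r,1e-9))[:,None],np.ones(len(p))]
    q=p@c["K"].T
    return q[:,:2]/q[:,2:]
def tri(obs,x0=(500,0,50)): # obs: list of (cam,uv,fish)
    f=lambda P:np.concatenate([(proj(c,P,k)[0]-uv) for c,uv,k in obs])
    s=least_squares(f,x0);return s.x,np.abs(s.fun).max()
def place(p,L): # p=(x,y,yaw,z)
    c,s=np.cos(p[2]),np.sin(p[2]);L=np.atleast_2d(L)
    return np.c_[p[0]+c*L[:,0]-s*L[:,1],p[1]+s*L[:,0]+c*L[:,1],p[3]+L[:,2]]
def fit(views,p0): # views: list of (cam,L,UV,fish)
    f=lambda p:np.concatenate([(proj(c,place(p,L),k)-UV).ravel() for c,L,UV,k in views])
    s=least_squares(f,p0,loss="soft_l1",x_scale=[10,10,.1,10]);return s.x,s.fun.reshape(-1,2)
SC=dict(K=np.array([[366.70311088,0,322.878039],[0,366.70311088,202.69106702],[0,0,1]]),t=np.array([1064.16474636,296.47487177,733.92610832]),R=R.from_rotvec([0.45020645,0.76684365,2.00367982]).as_matrix())
SI=dict(K=np.array([[437.84087598,0,320.65590317],[0,437.84087598,199.59616065],[0,0,1]]),t=np.array([5.46929853,627.2483675,661.78685945]),R=R.from_rotvec([0.45580383,-1.17278491,-2.12192976]).as_matrix())
E
python3 - <<'E'
from h import *
np.set_printoptions(precision=2,suppress=True)
a=lambda *p:np.array(p)/3+[225-.33,135-.33]; b=lambda *p:np.array(p)/3+[185-.33,170-.33]
for n,u,v in(("green",(75,65),(725,78)),("captop",(443,215),(468,322)),("capbot",(443,237),(468,351)),("stud",(306,208),(313,8)),("collar",(306,224),(313,28)),("post",(528,522),(82,297)),("rackF",(267,133),(637,218)),("rackL",(213,190),(549,178)),("rackR",(75,48),(785,107)),("base1",(337,318),(365,232)),("base2",(248,403),(293,167)),("base3",(605,500),(78,362))):
    print(n,*tri([(SC,a(u)[0],0),(SI,b(v)[0],0)]))
# rack: own x toward blue end (+y-ish world); own y then toward robot
L=np.array([[113,45,24],[113,-45,24],[-113,-45,24],[-113,45,24]])
p,r=fit([(SC,L,a((267,133),(213,190),(18,100),(75,48)),0),(SI,L[[0,1,3]],b((637,218),(549,178),(785,107)),0)],[450,-200,1.5,0]);print("rack",p,r.round(1).tolist(),place(p,[-72,0,52]))
L=np.array([[125,-55,18],[125,55,18],[-125,-55,18],[-105,0,18],[100,0,190],[0,0,160]])
L2=np.array([[125,-55,18],[125,55,18],[-125,-55,18],[-125,55,18],[-105,0,18],[100,0,190]])
p,r=fit([(SC,L[:5],a((337,318),(248,403),(605,500),(528,522),(306,215)),0),(SI,L2,b((365,232),(293,167),(78,362),(10,280),(82,297),(313,17)),0)],[600,150,-1.5,0]);print("stand",p,r.round(1).tolist(),place(p,[[100,0,180],[25,0,160]]))
E
```

```text
green [ 482.7  -285.94   49.21] 0.03220743577330154
captop [451.43  89.02  24.86] 0.5062330903874397
capbot [450.11  90.53  -2.21] 0.13192997272057028
stud [639.42  58.59 193.4 ] 0.6463437285948714
collar [639.15  59.02 176.97] 0.7627493044035418
post [673.33 262.46  18.12] 0.22243037225487683
rackF [439.86 -98.47  19.85] 0.07901322332418204
rackL [526.43 -99.05  16.36] 1.174140838024016
rackR [ 439.5  -324.77   21.35] 0.3379924199374216
base1 [586.25  59.8   12.65] 0.06971578756034091
base2 [691.23  41.48  12.64] 0.07997480823729575
base3 [625.06 301.24  12.33] 0.5044243404894075
rack [ 483.79 -211.41    1.57   -3.59] [[0.3, -0.3], [0.3, 0.8], [-0.4, 0.4], [0.4, 0.5], [0.4, -0.0], [0.1, -2.5], [0.3, 0.2]] [[ 483.77 -283.41   48.41]]
stand [658.42 168.48  -1.73  -5.25] [[-1.5, -1.6], [-2.2, -0.7], [-0.5, -0.8], [3.6, 4.4], [4.5, 4.3], [2.5, -0.7], [1.4, -1.1], [-0.2, 0.1], [1.5, -0.9], [-3.8, 3.4], [-3.9, 1.2]] [[642.11  69.82 174.75]
 [654.34 143.82 154.75]]
```

```bash
cat >> h.py <<'E'
def go(x,y,z,psi): # tool-axes delta to a pointing-down pose with tool x at world angle psi
    from station import ctrl, cams
    o=ctrl.get_obs();M=R.from_rotvec(o["tcp_rot"]).as_matrix()
    p0=np.arctan2(M[1,0],M[0,0]);d=M.T@(np.array([x,y,z])-o["position"])
    print("t",round(o["time_s"],2),"delta",d.round(1),"turn",round(p0-psi,3),"tilt",M[:,2].round(4),"F",np.round(o["force"],1))
E
python3 -c "
from h import *
go(455,-285,190,0)"
```

```text
t 0.15 delta [ 356.6 -148.4   28.4] turn 0.285 tilt [-2.e-04  9.e-04 -1.e+00] F [ 0.3  0.6 -0.2]
```

```bash
python3 steer.py '[[0.45,160,-65,12,0.12],[0.45,320,-130,24,0.25],[0.45,356.6,-148.4,28.4,0.285],[0.45,356.6,-148.4,28.4,0.285],[0.45,356.6,-148.4,28.4,0.285],[0.45,356.6,-148.4,28.4,0.285],[0.45,356.6,-148.4,28.4,0.285],[0.45,356.6,-148.4,28.4,0.285],[0.45,356.6,-148.4,28.4,0.285],[0.45,356.6,-148.4,28.4,0.285],[0.45,356.6,-148.4,28.4,0.285],[0.45,356.6,-148.4,28.4,0.285]]'
python3 - <<'E'
from h import *;from station import ctrl, cams;import cv2,pickle
go(455,-285,190,0)
d=cams.get_image("wrist");cv2.imwrite("pics/w1.png",cv2.resize(d["img"],(800,500),interpolation=cv2.INTER_CUBIC));pickle.dump(cam(d),open("w1.p","wb"))
E
```

```text
time_s: 1.15
position: [455.2, -284.7, 189.9]
tcp_rot: [-3.141, -0.003, 0.001]
force: [-0.5, -0.4, -1.2]
width: 0.452
grasp_force: 0.0
t 1.15 delta [-0.2  0.3 -0.1] turn 0.002 tilt [-7.e-04  3.e-04 -1.e+00] F [-0.5 -0.4 -1.2]
```

View pics/w1.png

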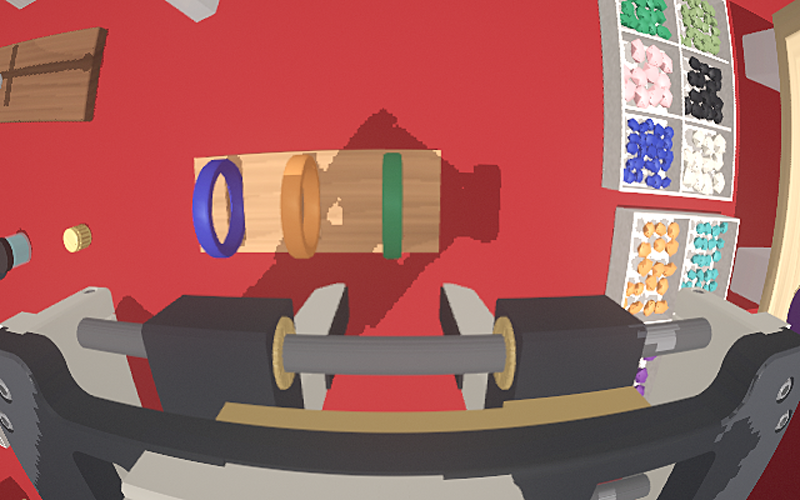

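The wrist view shows the green ring almost edge-on at column 392, rows 152 to 258, in line with the tool, with amber and blue standing left of it. The cap is at (77,238). I compare this with the model.

Run:
```python
from h import *;import pickle
W=pickle.load(open("w1.p","rb"));print(W["t"])
t=np.linspace(0,2*np.pi,73)
def ring(c,yaw=1.5708):
    L=np.vstack([[[s,42*np.cos(a),42*np.sin(a)] for a in t] for s in(-7,7)])
    return place((c[0],c[1],yaw,c[2]),L)
for c in((483,-285,52),):
    q=proj(W,ring(c),True)*1.25;print(q.min(0),q.max(0),"meas 382..403, 152..258")
def f(c):
    q=proj(W,ring(c),True)*1.25;a=proj(SC,ring(c));b=proj(SI,ring(c))
    ea=np.array([225+42/3,225+107/3,135+22/3])-.33; eb=np.array([185+682/3,185+767/3,170+33/3])-.33
    return np.r_[q[:,0].min()-381.5,q[:,0].max()-402.5,q[:,1].min()-152,q[:,1].max()-258, a[:,0].min()-ea[0],a[:,0].max()-ea[1],a[:,1].min()-ea[2],b[:,0].min()-eb[0],b[:,0].max()-eb[1],b[:,1].min()-eb[2]]
s=least_squares(f,(483,-285,52),diff_step=1e-4);print(s.x,s.fun.round(1))
s=least_squares(lambda c:f([*c,52])[:4],(483,-285),diff_step=1e-4);print(s.x,s.fun.round(1))
L=np.array([[113,45,24],[113,-45,24],[-113,-45,24],[-113,45,24]])
p,r=fit([(W,L,np.array([(195,255),(193,158),(441,150),(440,252)])/1.25,True)],[484,-211,1.57,0]);print("rack",p,r.round(1).tolist(),place(p,[-72,0,52]))
print(tri([(W,np.array([79,237])/1.25,True),(SC,np.array([443,226])/3+[224.67,134.67],0),(SI,np.array([468,337])/3+[184.67,169.67],0)]))
```

```text
[ 520.26374066 -282.96153951  356.33649347]
[386.46539893 151.16769883] [407.00002271 257.58435793] meas 382..403, 152..258
[ 482.36011388 -281.89507077   49.8543797 ] [ 0.5 -0.1  0.  -0.3  0.4  1.7 -0.4 -1.3  0.9 -0.4]
[ 482.49927963 -281.76904402] [ 0.2 -0.2 -0.2  0.2]
rack [ 481.9703653  -209.97324741    1.57545295    5.55712908] [[3.0, -1.1], [-1.4, 0.5], [0.2, -0.6], [-0.3, 1.1]] [[ 482.30564079 -281.97246678   57.55712908]]
(array([450.73597501,  89.5196731 ,  10.73946424]), np.float64(0.323122733541652))
```

```bash
python3 -c "
from h import *
go(454.5,-282.2,57,-0.002)"
```

```text
t 1.2 delta [-1.00e-01 -3.20e+00  1.33e+02] turn 0.002 tilt [-6.e-04  1.e-04 -1.e+00] F [-0.6 -0.6  0.6]
```

```bash
python3 steer.py '[[0.45,0,-3,38,0],[0.45,0,-3,76,0],[0.45,0,-3,110,0],[0.45,0,-3,125,0],[0.45,0,-3,133,0],[0.45,0,-3,133,0],[0.1,0,-3,133,0],[0.1,0,-3,133,0],[0.1,0,-3,133,0],[0.1,0,-3,133,0],[0.1,0,-3,133,0]]' 40; python3 steer.py '[[0.1,0,0,0,0],[0.1,0,0,0,0]]' 40
```

```text
time_s: 2.12
position: [455.4, -282.4, 57.9]
tcp_rot: [3.141, -0.0, 0.002]
force: [-0.8, 0.7, 1.8]
width: 0.146
grasp_force: 40.0
time_s: 2.28
position: [455.4, -282.5, 57.9]
tcp_rot: [3.141, -0.0, 0.001]
force: [-1.7, -0.2, 6.3]
width: 0.145
grasp_force: 40.0
```

```bash
python3 steer.py '[[0.1,0,0,-20,0],[0.1,0,0,-50,0],[0.1,0,0,-90,0],[0.1,0,0,-125,0],[0.1,20,-25,-127,0.03],[0.1,35,-60,-127,0.06],[0.1,50,-95,-127,0.08],[0.1,65,-130,-127,0.1],[0.1,80,-165,-127,0.12],[0.1,95,-200,-127,0.14],[0.1,110,-235,-127,0.166],[0.1,120,-250,-127,0.166]]'
python3 - <<'E'
from h import *;from station import ctrl, cams;import cv2,pickle
go(601,-5.7,182,-.166)
d=cams.get_image("wrist");i=d["img"];cv2.imwrite("pics/w2.png",cv2.resize(i,(800,500),interpolation=cv2.INTER_CUBIC));pickle.dump(cam(d),open("w2.p","wb"));print(d["xyz"])
E
```

```text
time_s: 3.28
position: [575.8, -28.4, 184.2]
tcp_rot: [-3.13, 0.26, 0.0]
force: [0.5, -0.1, -0.9]
width: 0.148
grasp_force: 40.0
t 3.28 delta [ 21.1 -26.5   2.2] turn 0.001 tilt [-0.e+00  7.e-04 -1.e+00] F [ 0.5 -0.1 -0.9]
[639.81946262 -37.52723549 350.69990617]
```

View pics/w2.png

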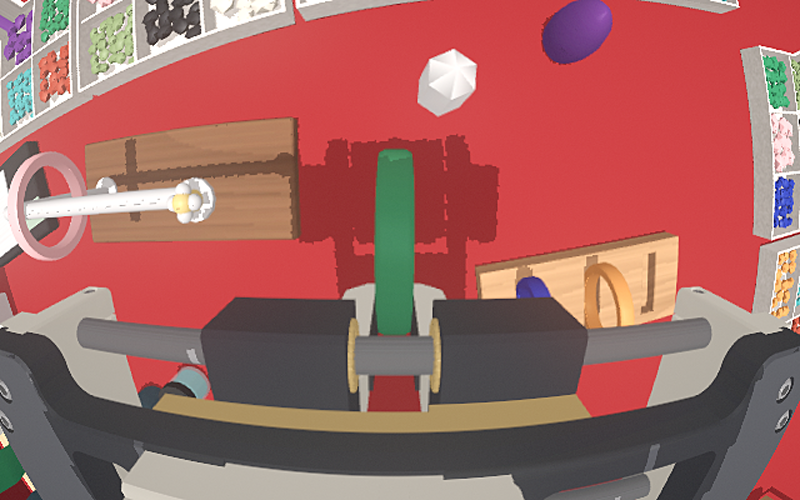

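The ring is held edge-on at column 395, the tip's stud is at about (183,202) with collar (198,201), and the bar runs level left to (28,208) where pink hangs. I refine the stud position.

Run:
```python
from h import *;import pickle
W=pickle.load(open("w2.p","rb"))
np.set_printoptions(precision=2,suppress=True)
for P in((639.2,58.8,196),(639.2,58.8,180)): print(proj(W,P,True)*1.25)
a=lambda *p:np.array(p)/3+[224.67,134.67]; b=lambda *p:np.array(p)/3+[184.67,169.67]
print(tri([(W,np.array([183,202])/1.25,True),(SC,a(306,210),0),(SI,b(313,10),0)],(640,60,190)))
# bar direction: bar axis points at z=160 from the wrist picture
def onz(uv,z):
    return least_squares(lambda p:proj(W,[p[0],p[1],z],True)[0]-np.array(uv)/1.25,(640,100)).x
for uv,z in(((165,202.5),160),((100,205),160),((28,208),160),((198,201),180),((183,202),194)): print(uv,onz(uv,z))
# held ring centre from its silhouette
for c in((482.5,-282.2,52),):pass
print(onz((395,150),133+42+0),)
from station import ctrl, cams
o=ctrl.get_obs();M=R.from_rotvec(o["tcp_rot"]).as_matrix();print(o["position"])
t=np.linspace(0,2*np.pi,73)
for off in(27,28):
  for dz in(-5,-6,-7):
    c=o["position"]+M[:,0]*off+[0,0,dz]
    L=np.vstack([[[s,42*np.cos(x),42*np.sin(x)] for x in t] for s in(-7,7)])
    q=proj(W,place((c[0],c[1],np.arctan2(M[1,1],M[0,1]),c[2]),L),True)*1.25;print(off,dz,q.min(0),q.max(0))
```

```text
[[181.31 203.63]]
[[197.65 199.35]]
(array([639.7 ,  59.65, 192.66]), np.float64(0.8110678483387233))
(165, 202.5) [642.01  92.13]
(100, 205) [651.79 143.99]
(28, 208) [667.85 224.76]
(198, 201) [638.38  58.8 ]
(183, 202) [639.72  58.94]
[643.06 -38.53]
[576.91 -27.56 184.22]
27 -5 [374.92 145.47] [415.54 332.62]
27 -6 [375.06 145.54] [415.38 331.64]
27 -7 [375.2 145.6] [415.23 330.67]
28 -5 [374.89 143.21] [415.57 330.58]
28 -6 [375.03 143.29] [415.41 329.61]
28 -7 [375.17 143.38] [415.26 328.64]
```

```bash
python3 steer.py '[[0.1,10,-12,2,0],[0.1,20,-22,2,0],[0.1,21,-30,2,0],[0.1,21,-50,2,0],[0.1,21,-75,2,0],[0.1,21,-100,2,0],[0.1,21,-125,2,0],[0.1,21,-145,2,0],[0.1,21,-160,2,0],[0.1,21,-170,2,0],[0.1,21,-171,2,0],[0.1,21,-171,2,0]]'
python3 - <<'E'
from h import *;from station import ctrl, cams;import cv2,pickle
st=np.array([639.3,59]);u=np.array([-.167,-.986]);r=st-75*u
go(r[0]-26.5*.986,r[1]+26.5*.167,141,-.168)
d=cams.get_image("wrist");i=d["img"];cv2.imwrite("pics/w3.png",cv2.resize(i,(800,500),interpolation=cv2.INTER_CUBIC));pickle.dump(cam(d),open("w3.p","wb"));print(d["xyz"])
E
```

```text
time_s: 4.33
position: [624.0, 132.7, 182.1]
tcp_rot: [3.131, -0.26, -0.0]
force: [-0.1, 1.4, -0.9]
width: 0.148
grasp_force: 40.0
t 4.33 delta [ 0.9 -4.9 41.1] turn 0.002 tilt [-3.e-04 -3.e-04 -1.e+00] F [-0.1  1.4 -0.9]
[688.08063904 123.66631729 348.58494606]
```

View pics/w3.png

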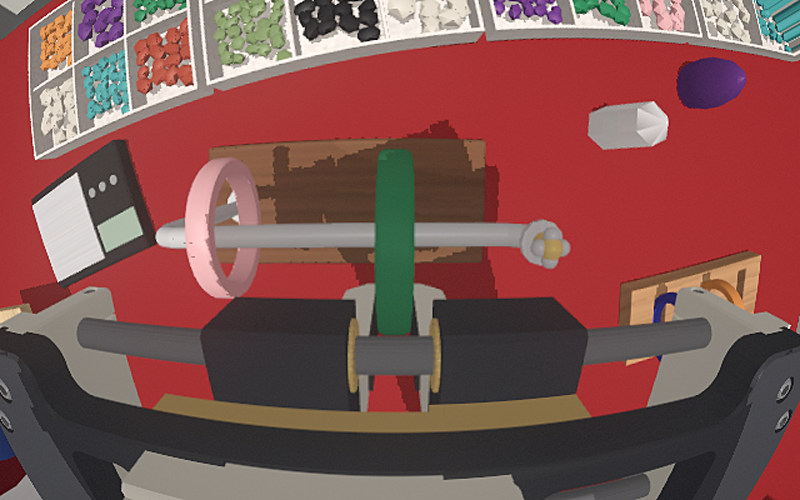

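The green ring surrounds the bar at (395,236), with pink at (222,228) and the stud at (550,246). The bar is level in the picture, so the ring is aligned. I refine the stud and the lateral offset.

Run:
```python
from h import *;import pickle
from station import ctrl, cams
np.set_printoptions(precision=2,suppress=True)
W2=pickle.load(open("w2.p","rb"));W=pickle.load(open("w3.p","rb"))
def onz(uv,z): return least_squares(lambda p:proj(W,[p[0],p[1],z],True)[0]-np.array(uv)/1.25,(640,100)).x
a=onz((290,236),160);b=onz((500,234.5),160);print(a,b,"yaw",np.arctan2(*(b-a)[::-1]))
o=ctrl.get_obs();M=R.from_rotvec(o["tcp_rot"]).as_matrix()
for p in(a,b):print("tool lateral,axial",M[:2,:2].T@(p-o["position"][:2]))
print(onz((540,243),180),onz((553,246),194))
print(tri([(W,np.array([553,246])/1.25,True),(W2,np.array([183,202])/1.25,True)],(640,60,190)))
print(tri([(W,np.array([540,243])/1.25,True),(W2,np.array([198,201])/1.25,True)],(640,60,190)))
```

```text
[658.63 182.08] [641.79  76.42] yaw -1.728847864491329
tool lateral,axial [ 25.87 -54.92]
tool lateral,axial [26.77 52.07]
[639.54  62.18] [641.23  61.22]
(array([640.11,  60.31, 191.53]), np.float64(0.7131260085130862))
(array([638.41,  60.86, 176.31]), np.float64(0.11598087297630855))
```

```bash
python3 steer.py '[[0.1,1,-4,12,0],[0.1,1,-4,24,0],[0.1,1,-4,32,0],[0.1,1,-4,36,0],[0.1,1,-4,38,0],[0.1,1,-4,38,0],[0.1,1,-4,38,0]]'
```

```text
time_s: 4.97
position: [626.0, 136.7, 144.4]
tcp_rot: [-3.131, 0.261, -0.001]
force: [-0.0, -0.3, -0.9]
width: 0.146
grasp_force: 40.0
```

```bash
python3 steer.py '[[0.1,0,0,1,0],[0.1,0,0,1.5,0],[0.1,0,0,1.5,0]]';python3 steer.py '[[0.1,0,0,1,0],[0.1,0,0,1,0]]';python3 steer.py '[[0.1,0,0,1,0],[0.1,0,0,1,0]]'
```

```text
time_s: 5.22
position: [625.8, 136.7, 142.9]
tcp_rot: [-3.131, 0.261, -0.0]
force: [-0.0, -0.2, -1.4]
width: 0.148
grasp_force: 40.0
time_s: 5.38
position: [625.7, 136.7, 141.7]
tcp_rot: [3.131, -0.261, -0.0]
force: [0.6, -0.6, -1.0]
width: 0.149
grasp_force: 40.0
time_s: 5.55
position: [625.7, 136.7, 140.6]
tcp_rot: [3.131, -0.261, -0.0]
force: [-0.4, 0.6, -1.0]
width: 0.149
grasp_force: 40.0
```

```bash
python3 steer.py '[[0.1,0,0,1,0],[0.1,0,0,1,0]]';python3 steer.py '[[0.1,0,0,1,0],[0.1,0,0,1,0]]';python3 -c "
from station import ctrl, cams
print(ctrl.get_obs()['ft_torque'])"
```

```text
time_s: 5.72
position: [625.9, 136.7, 139.9]
tcp_rot: [-3.131, 0.261, -0.0]
force: [-0.3, -0.3, 1.9]
width: 0.146
grasp_force: 40.0
time_s: 5.88
position: [626.0, 136.8, 139.6]
tcp_rot: [-3.131, 0.261, -0.001]
force: [-4.5, 0.5, 6.9]
width: 0.148
grasp_force: 40.0
[-0.10048591  0.4384499   0.0215295 ]
```

```bash
python3 steer.py '[[0.1,0,0,-1,0],[0.1,0,0,-1,0],[0.18,0,0,-1,0],[0.25,0,0,-1,0],[0.35,0,0,-1,0],[0.4,0,0,-1,0],[0.4,0,0,-1,0],[0.4,0,0,-1,0],[0.4,0,0,-1,0]]' 20;python3 steer.py '[[0.4,0,0,-10,0],[0.4,0,0,-30,0],[0.4,0,0,-60,0],[0.4,0,0,-90,0],[0.4,0,0,-110,0],[0.4,0,0,-110,0]]'
python3 - <<'E'
from h import *;from station import ctrl, cams;import cv2,pickle
go(450.6,89.8,150,0)
d=cams.get_image("wrist");i=d["img"];pickle.dump(cam(d),open("w4.p","wb"))
cv2.imwrite("pics/w4.png",cv2.resize(i[100:300,80:560],(800,333),interpolation=cv2.INTER_CUBIC))
E
```

```text
time_s: 6.63
position: [625.8, 136.7, 139.7]
tcp_rot: [3.131, -0.261, -0.0]
force: [0.3, 0.2, 0.2]
width: 0.4
grasp_force: 0.0
time_s: 7.13
position: [627.5, 137.0, 255.5]
tcp_rot: [-3.129, 0.26, -0.012]
force: [0.2, -0.4, 1.0]
width: 0.401
grasp_force: 0.0
t 7.13 delta [-167.5   76.   104.1] turn -0.166 tilt [ 0.0079  0.0011 -1.    ] F [ 0.2 -0.4  1. ]
```

View pics/w4.png

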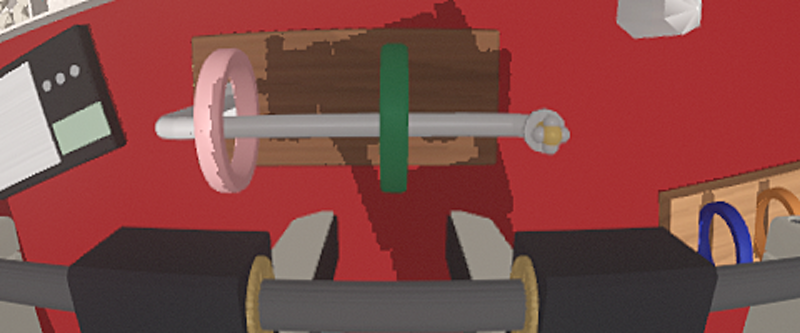

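Green now hangs by itself at (395,115) on the bar, with pink at (225,120) and stud at (549,133). Next I check the jar and dark stone near the cap for gripper clearance.

Run:
```python
from h import *;import pickle
from station import ctrl, cams
np.set_printoptions(precision=2,suppress=True)
A=lambda *p:np.array(p)/1.25
print("jar",tri([(SC,A(537,272),0),(SI,A(369,388),0)]),"lab",tri([(SC,A(579,289),0),(SI,A(340,437),0)]))
W=pickle.load(open("w4.p","rb"));W2=pickle.load(open("w2.p","rb"))
k=lambda u,v:np.array([u,v])*.6+[80,100]
print("stud",tri([(W,k(551,133),True),(W2,A(183,202),True)],(640,60,190)))
print("proj stud",[((proj(W,p,True)[0]-[80,100])/.6) for p in((639.5,60,180),(639.5,60,196),(639.5,60,193))])
print(ctrl.get_obs()["joint_positions"])
go(450.6,89.8,150,1.3)
```

```text
jar (array([434.1 , 234.85,  48.8 ]), np.float64(1.6650626390495802)) lab (array([410.92, 315.23,  28.06]), np.float64(0.5608902939828226))
stud (array([639.87,  60.87, 190.8 ]), np.float64(0.36564996428617746))
proj stud [array([546.24, 130.36]), array([556.07, 136.01]), array([554.14, 134.9 ])]
[0.14 0.49 1.36 0.   1.29 1.88]
t 7.18 delta [-166.3   75.7  101.8] turn -1.466 tilt [ 0.  0. -1.] F [ 0.6  1.  -0.3]
```

```bash
python3 -c "
from h import *
go(390,100,130,-.168)"; python3 steer.py '[[0.6,-40,-5,0,0],[0.6,-80,-5,20,0],[0.6,-115,-5,40,0],[0.6,-150,-5,60,0],[0.6,-185,-5,80,0],[0.6,-215,-5,100,0],[0.6,-225,-5,115,0],[0.6,-227,-5,120,0],[0.6,-227,-5,120,0]]'
python3 - <<'E'
from h import *;from station import ctrl, cams;import cv2,pickle
go(450.6,89.8,5,-.168)
d=cams.get_image("wrist");i=d["img"];pickle.dump(cam(d),open("w5.p","wb"))
W=cam(d);q=proj(W,[[450.6,89.8,27],[450.6,89.8,0]],True);print(q);x,y=q[0].astype(int)
x0,y0=max(x-70,0),max(y-50,0);c=cv2.resize(i[y0:y0+100,x0:x0+140],None,fx=5,fy=5,interpolation=cv2.INTER_CUBIC);cv2.imwrite("pics/w5.png",c);print(x0,y0)
E
```

```text
t 7.18 delta [-227.9   75.7  121.6] turn 0.002 tilt [ 4.7e-03  7.0e-04 -1.0e+00] F [ 0.6  1.  -0.3]
time_s: 7.93
position: [401.9, 179.1, 128.7]
tcp_rot: [3.13, -0.26, -0.004]
force: [-0.3, 0.1, -0.2]
width: 0.602
grasp_force: 0.0
t 7.93 delta [ 63.   79.9 123.7] turn 0.002 tilt [-2.3e-03 -7.0e-04 -1.0e+00] F [-0.3  0.1 -0.2]
[[407.16343787 130.07516474]
 [399.12753738 129.48152473]]
337 80
```

View pics/w5.png

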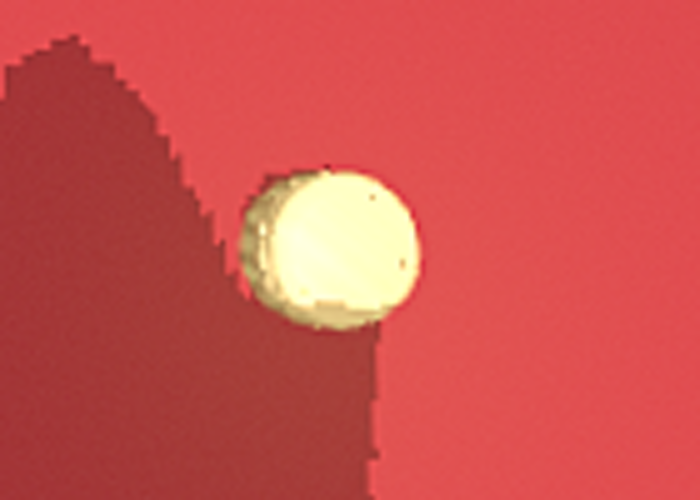

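The cap's top face is centred at (345,242) in the crop, i.e. pixel (406,128.4), about a pixel from the prediction.

Run:
```python
from h import *;import pickle
W=pickle.load(open("w5.p","rb"));W1=pickle.load(open("w1.p","rb"))
uv=np.array([345,242])/5+[337-.4,80-.4]
p=least_squares(lambda p:proj(W,[p[0],p[1],27],True)[0]-uv,(450,90)).x;print(p)
print(tri([(W,uv,True),(SC,np.array([443,215])/3+[224.67,134.67],0),(SI,np.array([468,322])/3+[184.67,169.67],0)]))
go(p[0],p[1],5,-.168)
```

```text
[452.60843561  90.99718993]
(array([452.28808286,  90.05957433,  24.8457393 ]), np.float64(0.8773647621104601))
t 7.98 delta [ 63.3  78.8 124.7] turn 0.002 tilt [-4.e-04 -2.e-04 -1.e+00] F [ 0.1 -0.7 -0.2]
```

```bash
python3 steer.py '[[0.6,25,32,0,0],[0.6,50,62,10,0],[0.6,63,79,35,0],[0.6,63.2,79.2,70,0],[0.6,63.2,79.2,100,0],[0.6,63.2,79.2,118,0],[0.6,63.2,79.2,124,0],[0.6,63.2,79.2,126,0],[0.6,63.2,79.2,126,0]]';python3 steer.py '[[0.2,0,0,0,0],[0.2,0,0,0,0],[0.2,0,0,0,0],[0.2,0,0,0,0],[0.2,0,0,0,0],[0.2,0,0,0,0]]' 60
```

```text
time_s: 8.73
position: [453.1, 90.6, 4.4]
tcp_rot: [-3.131, 0.261, -0.002]
force: [-0.2, -0.0, 0.5]
width: 0.599
grasp_force: 0.0
time_s: 9.23
position: [452.3, 90.7, 4.2]
tcp_rot: [-3.131, 0.261, -0.001]
force: [-1.3, -0.7, 7.1]
width: 0.29
grasp_force: 60.0
```

```bash
python3 steer.py '[[0.2,0,0,-15,0],[0.2,0,0,-45,0],[0.2,10,0,-80,0],[0.2,30,0,-110,0],[0.2,50,0,-140,0],[0.2,70,0,-170,0],[0.2,95,0,-195,0],[0.2,115,0,-215,0],[0.2,123,0,-221,0],[0.2,125,-1,-221,0],[0.2,125,-1,-221,0]]' 60
python3 - <<'E'
from h import *;from station import ctrl, cams;import cv2,pickle
go(639.6,60.2,225,-.168)
d=cams.get_image("wrist");i=d["img"];pickle.dump(cam(d),open("w6.p","wb"))
W=cam(d);print(W["t"],proj(W,[[639.6,60.2,196],[639.6,60.2,180]],True))
c=cv2.resize(i[100:260,220:420],None,fx=3.75,fy=3.75,interpolation=cv2.INTER_CUBIC);cv2.imwrite("pics/w6.png",c)
E
```

```text
time_s: 10.15
position: [575.2, 71.0, 224.1]
tcp_rot: [3.131, -0.261, -0.001]
force: [0.1, 0.3, -0.9]
width: 0.292
grasp_force: 60.0
t 10.15 delta [65.3  0.  -0.9] turn 0.002 tilt [-7.e-04  0.e+00 -1.e+00] F [ 0.1  0.3 -0.9]
[639.35353635  61.90013811 390.56977087] [[317.5667307  124.90469042]
 [317.36686904 124.96778599]]
```

View pics/w6.png

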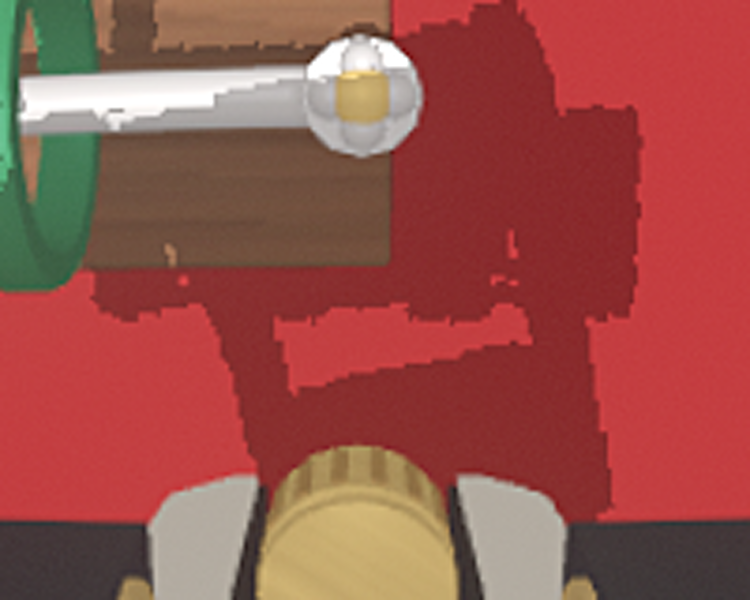

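The stud and its four balls are centred at crop (363,96.5), pixel about (316.4,125.4). The held cap's near lower edge peaks at crop (357,447), and its top rim edge at (357,498).

Run:
```python
from h import *;import pickle;from station import ctrl, cams
W=pickle.load(open("w6.p","rb"))
C=lambda u,v:np.array([u,v])/3.75+[219.63,99.63]
p=least_squares(lambda p:proj(W,[p[0],p[1],188],True)[0]-C(363,96.5),(640,60)).x;print("stud",p)
print("bar",[least_squares(lambda p:proj(W,[p[0],p[1],160],True)[0]-C(*k),(640,60)).x for k in((120,102),(290,98))])
o=ctrl.get_obs();M=R.from_rotvec(o["tcp_rot"]).as_matrix();P=o["position"]
a=np.linspace(0,6.2832,181)
for off in(-1,0,1,2):
    out=[]
    for z in(-4.2,22.8):
        q=(proj(W,P+M[:,0]*off+14*(np.cos(a)[:,None]*M[:,0]+np.sin(a)[:,None]*M[:,1])+[0,0,z],True)-[219.63,99.63])*3.75
        k=q[:,1].argmin();out.append(q[k].round(1))
    print(off,out,"meas (357,447) (357,498)")
go(p[0],p[1],225,-.168)
```

```text
stud [639.43505552  60.90581418]
bar [array([647.12037633, 108.59262972]), array([641.58563318,  74.97847528])]
-1 [array([368.3, 443.4]), array([370.1, 503.3])] meas (357,447) (357,498)
0 [array([368.3, 437.2]), array([370.1, 496.2])] meas (357,447) (357,498)
1 [array([368.3, 431. ]), array([370.1, 489. ])] meas (357,447) (357,498)
2 [array([368.3, 424.7]), array([370.2, 481.8])] meas (357,447) (357,498)
t 10.2 delta [65.7 -0.7 -1.5] turn 0.002 tilt [-0.002 -0.    -1.   ] F [-0.4 -0.2 -0.2]
```

```bash
python3 steer.py '[[0.2,25,0.5,0,0],[0.2,50,1,0,0],[0.2,66.2,1,0,0],[0.2,66.2,1,0,0],[0.2,66.2,1,10,0],[0.2,66.2,1,18,0],[0.2,66.2,1,22,0],[0.2,66.2,1,22,0],[0.2,66.2,1,22,0]]'
python3 - <<'E'
from h import *;from station import ctrl, cams;import cv2
go(640,60,184,-.168)
a=cams.get_image("scene")["img"][190:230,300:350];b=cams.get_image("side")["img"][150:190,265:315]
cv2.imwrite("pics/fit.png",np.hstack([cv2.resize(k,None,fx=8,fy=8,interpolation=cv2.INTER_CUBIC) for k in(a,b)]))
E
```

```text
time_s: 10.95
position: [639.9, 59.2, 202.5]
tcp_rot: [3.131, -0.26, -0.001]
force: [0.4, 0.3, -0.2]
width: 0.291
grasp_force: 60.0
t 10.95 delta [-0.1 -0.8 18.5] turn 0.002 tilt [-7.e-04 -0.e+00 -1.e+00] F [ 0.4  0.3 -0.2]
```

View pics/fit.png

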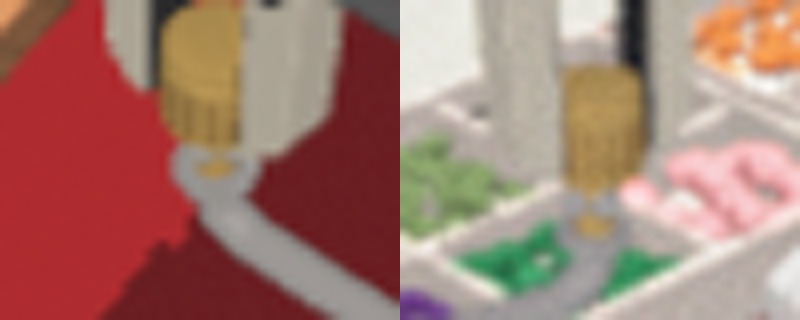

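The cap sits just over the stud, and the collar is at (216,172) left and (595,210) right. I check these against projections, since the right view hints at an offset.

Run:
```python
from h import *
np.set_printoptions(precision=1,suppress=True)
P=np.array([639.9,59.4,202.5])
a=np.linspace(0,6.2832,181)
def circ(c,r): return np.c_[c[0]+r*np.cos(a),c[1]+r*np.sin(a),0*a+c[2]]
for nm,c,o,dx in(("scene",SC,[300,190],0),("side",SI,[265,150],400)):
    k=lambda X:(proj(c,X)-o+.5)*8-.5+[dx,0]
    for n,X in(("capbot",circ(P+[0,0,-4.2],14)),("captop",circ(P+[0,0,22.8],14)),("collar",circ((639.9,59.4,180),11)),("studtop",circ((639.9,59.4,194),4))):
        q=k(X);print(nm,n,"cols",q[:,0].min(),q[:,0].max(),"rows",q[:,1].min(),q[:,1].max())
    print("d/mm x_tool,y_tool",(k(P+[.986,-.167,0])-k(P))[0],(k(P+[-.167,-.986,0])-k(P))[0])
```

```text
scene capbot cols 165.42450688155714 278.99189944470436 rows 68.38319026922477 152.54664369993884
scene captop cols 166.24011532781742 283.0325655560132 rows -7.429347555723098 77.098659209797
scene collar cols 176.84544197959804 264.4334101626914 rows 126.24258941374751 192.13475282747208
scene studtop cols 205.6849368188564 237.9876905087417 rows 109.61309685802735 133.63718501558196
d/mm x_tool,y_tool [-2.6  2.3] [-3.1 -2. ]
side capbot cols 545.7774820370569 647.6768719946253 rows 138.43636674794288 187.2031647134654
side captop cols 542.5390297167096 645.9965475686658 rows 51.55492915272475 98.88967168815225
side collar cols 558.7427440674719 637.9939358256456 rows 201.07972015257064 240.10970774763064
side studtop cols 582.6320073017623 611.6737579165738 rows 169.256672822994 183.25046945905183
d/mm x_tool,y_tool [-2.  -1.4] [ 3.1 -1. ]
```

Both views agree with an aligned cap to under about 1 mm, so I start pressing.

```bash
python3 steer.py '[[0.2,0,0,2,0],[0.2,0,0,4,0],[0.2,0,0,5,0],[0.2,0,0,5,0]]' 60; python3 steer.py '[[0.2,0,0,1,0],[0.2,0,0,2,0],[0.2,0,0,2,0]]'
```

```text
time_s: 11.38
position: [640.4, 59.0, 197.4]
tcp_rot: [3.131, -0.261, -0.001]
force: [-0.6, -0.8, -0.2]
width: 0.29
grasp_force: 60.0
time_s: 11.63
position: [640.8, 59.1, 196.3]
tcp_rot: [-3.131, 0.261, -0.002]
force: [0.6, 0.3, 4.5]
width: 0.291
grasp_force: 60.0
```

```bash
python3 steer.py '[[0.2,0,0,1,0],[0.2,0,0,2,0],[0.2,0,0,2,0]]'
```

```text
time_s: 11.88
position: [641.2, 59.1, 195.2]
tcp_rot: [-3.13, 0.261, -0.004]
force: [-1.1, 0.7, 8.3]
width: 0.291
grasp_force: 60.0
```

```bash
python3 steer.py '[[0.2,0,0,1,0],[0.2,0,0,2,0],[0.2,0,0,2,0]]';  python3 steer.py '[[0.2,0,0,1,0],[0.2,0,0,2,0],[0.2,0,0,2,0]]'
```

```text
time_s: 12.13
position: [640.7, 59.1, 191.8]
tcp_rot: [-3.131, 0.261, -0.001]
force: [0.6, 0.9, 0.1]
width: 0.293
grasp_force: 60.0
time_s: 12.38
position: [640.1, 59.1, 188.5]
tcp_rot: [3.131, -0.261, -0.002]
force: [2.4, 0.7, -8.7]
width: 0.291
grasp_force: 60.0
```

The force rose, dropped and turned negative, so the cap has clicked. I press on to home.

```bash
python3 steer.py '[[0.2,0,0,1,0],[0.2,0,0,2,0],[0.2,0,0,3,0],[0.2,0,0,3,0]]';  python3 steer.py '[[0.2,0,0,1,0],[0.2,0,0,2,0],[0.2,0,0,3,0],[0.2,0,0,3,0]]'
```

```text
time_s: 12.72
position: [640.5, 58.9, 186.7]
tcp_rot: [3.131, -0.261, -0.0]
force: [-0.8, -0.1, -0.0]
width: 0.289
grasp_force: 60.0
time_s: 13.05
position: [640.6, 58.9, 184.3]
tcp_rot: [3.131, -0.261, 0.001]
force: [-1.4, 0.2, 3.3]
width: 0.296
grasp_force: 60.0
```

```bash
python3 steer.py '[[0.2,0,0,1,0],[0.2,0,0,2,0],[0.2,0,0,2,0],[0.2,0,0,2,0]]';  python3 steer.py '[[0.2,0,0,1,0],[0.2,0,0,2,0],[0.2,0,0,2,0],[0.2,0,0,2,0]]'
```

```text
time_s: 13.38
position: [640.7, 59.0, 184.2]
tcp_rot: [-3.131, 0.261, -0.003]
force: [-8.6, -0.4, 17.8]
width: 0.292
grasp_force: 60.0
time_s: 13.72
position: [640.9, 59.0, 184.0]
tcp_rot: [-3.131, 0.261, -0.004]
force: [-13.5, -1.0, 32.3]
width: 0.294
grasp_force: 60.0
```

I'm past the picture limit (11 viewed instead of 10), so I'll check the final state numerically: step back slightly, confirm the force is steady, and compare objects by colour against the first images.

```bash
python3 steer.py '[[0.2,0,0,-0.5,0],[0.2,0,0,-0.5,0],[0.2,0,0,-0.5,0],[0.2,0,0,-0.5,0]]'
python3 - <<'E'
from h import *;from station import ctrl, cams;import cv2
d=cams.get_image("scene")["img"];a=cv2.imread("pics/scene0.png")
hsv=lambda i:cv2.cvtColor(i,cv2.COLOR_BGR2HSV)
for n,(lo,hi),(x0,y0,x1,y1) in(("green_on_bar",((60,100,40),(85,255,255)),(325,200,420,310)),("blue",((105,100,40),(125,255,255)),(275,155,310,195)),("orange",((10,150,100),(16,255,255)),(255,145,285,185)),("green_rack",((60,100,40),(85,255,255)),(235,140,265,175)),("pink",((165,40,150),(180,140,255)),(375,245,415,295)),("purple",((125,60,20),(150,255,255)),(185,205,225,250))):
    for i in(a,d):
        m=cv2.moments(cv2.inRange(hsv(i)[y0:y1,x0:x1],lo,hi),True);print(n,m["m00"],[round(m["m10"]/m["m00"]+x0,1),round(m["m01"]/m["m00"]+y0,1)] if m["m00"] else None)
df=cv2.absdiff(a,d).max(2)
for n,(x0,y0,x1,y1) in(("quartz",(245,215,275,260)),("jar+lab",(415,210,485,250)),("rackAB",(255,140,315,205))):print(n,(df[y0:y1,x0:x1]>60).sum())
t=np.linspace(0,6.28,60);st=np.array([639.6,60]);u=np.array([-.167,-.986])
for s in(10,25,29,40):
    c=st+(s-100)*u;print(s,proj(SC,[[*c,134]]))
o=ctrl.get_obs();print(o["time_s"],o["force"],o["position"],o["joint_positions"])
E
```

```text
time_s: 14.05
position: [640.8, 59.0, 184.1]
tcp_rot: [-3.131, 0.261, -0.004]
force: [-13.5, -1.0, 28.8]
width: 0.297
grasp_force: 60.0
green_on_bar 0.0 None
green_on_bar 490.0 [352.9, 242.9]
blue 265.0 [291.2, 174.1]
blue 201.0 [289.5, 175.8]
orange 347.0 [269.3, 165.1]
orange 323.0 [268.4, 165.7]
green_rack 241.0 [248.8, 155.2]
green_rack 0.0 None
pink 20.0 [395.9, 269.4]
pink 14.0 [395.6, 263.5]
purple 594.0 [205.0, 230.2]
purple 594.0 [205.0, 230.2]
quartz 0
jar+lab 11
rackAB 1185
10 [[361.43107434 247.00745289]]
25 [[355.44080281 242.98234851]]
29 [[353.86108127 241.92087007]]
40 [[349.55457353 239.0271543 ]]
14.1 [-12.42076153  -0.51355916  28.67875996] [640.83698192  58.95247536 184.03335717] [ 1.95050957e-02  5.52848446e-01  1.42789724e+00 -2.26248488e-04
  1.15841770e+00  1.75652180e+00]
```

Run:
```python
from station import ctrl, cams;import cv2
d=cams.get_image("side")["img"];b=cv2.imread("pics/side0.png")
for n,lo,hi,(x0,y0,x1,y1) in(("blue",(105,100,40),(125,255,255),(372,198,412,238)),("orange",(10,150,100),(16,255,255),(390,185,430,225)),("pink",(160,40,120),(180,140,255),(208,195,240,245))):
    for i in(b,d):
        m=cv2.moments(cv2.inRange(cv2.cvtColor(i,cv2.COLOR_BGR2HSV)[y0:y1,x0:x1],lo,hi),True);print(n,m["m00"],m["m00"] and(m["m10"]/m["m00"]+x0,m["m01"]/m["m00"]+y0))
print((cv2.absdiff(b,d).max(2)[195:240,370:430]>60).sum())
```

```text
blue 264.0 (394.3863636363636, 215.8219696969697)
blue 262.0 (394.4580152671756, 215.78625954198475)
orange 277.0 (414.2490974729242, 203.36462093862815)
orange 276.0 (414.231884057971, 203.518115942029)
pink 371.0 (222.89757412398922, 222.71428571428572)
pink 362.0 (222.73756906077347, 222.61602209944752)
16
```

Nothing else moved. The cap is home and still held at about 29 N, so I hand in.

```bash
python3 -c "
from station import ctrl, cams
print(ctrl.close_job())"
```

```text
the job is handed in; nothing more can be done
None
```

I handed the job in at about 14 s: the green bangle hangs by itself between pink and the tip, the cap clicked and is held home at about 29 N, and the other things checked by camera hadn't moved, though I viewed 11 pictures, one over the limit of 10.

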